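# Exchange the expired jar at the back of a stock carton

## Task

The ointment jar at the back of the stock carton has expired. Move the bottle and the tall box that stand in front of it onto the rubber mat, put the expired jar in the returns tray, stand the fresh jar from the delivery note exactly where the expired one stood, and only then put the bottle and the box back, each where it stood at the start and the box as square as it was. Keep everything upright, set it down gently instead of dropping it, and do not disturb the two small packs in the carton.

Things in the scene. Friction and masses are not known exactly. Their poses are not given: they have to be found in the camera images.
- bottle: Amber glass bottle with paper label and white cap, standing upright in the front row of the stock carton, on the left or the right. Round body 50 mm in diameter up to 84 mm high, then a shoulder to a 26 mm neck; white cap 31 mm in diameter; 118 mm high in all; about 220 g. Origin: centre of its underside; z up along its axis.
- box: Tall white folding medicine carton with blue bands, upright in the stock carton's front row beside the bottle (either may be the left one). 54 mm along its x, 40 mm along its y, 112 mm high, 140 g, rigid. It starts square with the stock carton to within 0.05 rad, x along the carton's x. Origin: centre of its underside; z up.
- jar_old: The expired jar: low round white screw jar, body 54 mm and lid 56 mm across, 58 mm high (lid from 39 mm up), 130 g, in the stock carton's back row behind the gap between bottle and box, 3 to 21 mm from them; they stand 54 to 60 mm taller, so a gripper's body has no room above it until they are gone. Origin: centre of its underside; z up.
- jar_new: The fresh jar: same make and size as the expired one (56 mm across the lid, 58 mm high, 130 g), told from it by its place: it stands alone on the white paper delivery note (1 mm thick, 148 x 210 mm) on the counter. Origin: centre of its underside; z up along its axis.
- stock_carton: Open cut-down brown cardboard carton, fixed, 160 mm along its x (front to back) by 240 mm along its y; floor and walls 4 mm thick, front wall (-x, robot side, white label) 30 mm high, others 45 mm. Origin: centre of its underside on the counter; things stand at z = 4 mm. Jar's place: x = 22, y = 0 mm in this frame; bottle and box start at x = -31, y = +44 or -44 mm, each within 3 mm.
- mat: Flat black rubber counter mat, fixed, 140 mm along its x, 200 mm along its y, 3 mm thick, bare; it lies near or far, left or right of the stock carton. The free place to set the bottle and the box meanwhile. Origin: centre of its underside; z up.
- returns_tray: Shallow open white plastic tray, empty and fixed, 150 mm along its x (174 mm with the rim), 190 mm along its y, 22 mm high, walls and floor 4 mm thick, on another side of the counter; expired goods go in here. Origin: centre of its underside; z up.
- pack_left: Small white medicine pack with a blue foot band, loose, 62 x 26 x 48 mm high, standing in the back left corner of the stock carton, 96 mm from the carton's middle line. To be left alone. Origin: centre of its underside.
- pack_right: The same small pack in the back right corner of the stock carton, 96 mm from the carton's middle line. To be left alone. Origin: centre of its underside.

How it is judged:
On the way, in this order (a step that is already met when the one before it is completed fails the run):
1. the bottle and the box both stand released on the mat, the expired jar still in its place (x of bottle in the frame of mat between -0.07 and 0.07 m and y of bottle in the frame of mat between -0.1 and 0.1 m and z of each of bottle, box in the frame of mat below 0.012 m and angle between each of bottle, box's own z axis and vertical below 0.12 rad and x of box in the frame of mat between -0.07 and 0.07 m and y of box in the frame of mat between -0.1 and 0.1 m and contact force between each of bottle, box and the fingers below 0.1 N and distance of jar_old from where it was at the start of the episode below 0.03 m), for 0.2 s.
2. the expired jar stands released in the returns tray (x of jar_old in the frame of returns_tray between -0.05 and 0.05 m and y of jar_old in the frame of returns_tray between -0.07 and 0.07 m and z of jar_old in the frame of returns_tray below 0.012 m and angle between jar_old's own z axis and vertical below 0.12 rad and contact force between jar_old and the fingers below 0.1 N), for 0.2 s.
3. the fresh jar stands released where the expired one stood, bottle and box still on the mat (x of jar_new in the frame of stock_carton between 0.01 and 0.034 m and y of jar_new in the frame of stock_carton between -0.012 and 0.012 m and z of jar_new in the frame of stock_carton below 0.012 m and angle between each of jar_new, bottle, box's own z axis and vertical below 0.12 rad and contact force between jar_new and the fingers below 0.1 N and x of bottle in the frame of mat between -0.07 and 0.07 m and y of bottle in the frame of mat between -0.1 and 0.1 m and z of each of bottle, box in the frame of mat below 0.012 m and x of box in the frame of mat between -0.07 and 0.07 m and y of box in the frame of mat between -0.1 and 0.1 m), for 0.2 s.
4. the bottle and the box stand released where they stood at the start (distance of each of bottle, box from where it was at the start of the episode below 0.015 m and angle between each of bottle, box's own z axis and vertical below 0.12 rad and angle between the x axis of box and the x axis of stock_carton, either way round below 0.22 rad and contact force between each of bottle, box and the fingers below 0.1 N), for 0.2 s.
At the end, for the whole second after the job is handed in: Bottle and box stand upright within 15 mm of where each stood at the start, the box square to the carton within 12 degrees; the expired jar stands in the returns tray; the fresh jar stands in its place within 12 mm along and across the carton; all released and at rest (all of step 2 and all of step 4 and x of jar_new in the frame of stock_carton between 0.01 and 0.034 m and y of jar_new in the frame of stock_carton between -0.012 and 0.012 m and z of jar_new in the frame of stock_carton below 0.012 m and angle between jar_new's own z axis and vertical below 0.12 rad and contact force between jar_new and the fingers below 0.1 N and linear speed of each of bottle, box, jar_old, jar_new below 0.03 m/s and angular speed of each of bottle, box, jar_old, jar_new below 0.3 rad/s); the robot touches nothing.
It fails at once if the bottle, the box or a jar tips over by more than 35 degrees (angle between any of bottle, box, jar_old, jar_new's own z axis and vertical above 0.61 rad).
It fails at once if the bottle, the box or a jar is dropped (falls free from more than about 30 mm) ((linear speed of bottle above 0.8 m/s and contact force between bottle and the fingers below 0.1 N) or (linear speed of box above 0.8 m/s and contact force between box and the fingers below 0.1 N) or (linear speed of jar_old above 0.8 m/s and contact force between jar_old and the fingers below 0.1 N) or (linear speed of jar_new above 0.8 m/s and contact force between jar_new and the fingers below 0.1 N)).
It fails at once if one of the two small packs in the carton is moved by more than 20 mm or knocked over (distance of any of pack_left, pack_right from where it was at the start of the episode above 0.02 m or angle between any of pack_left, pack_right's own z axis and vertical above 0.5 rad).
It also fails if it takes over 125 s, if anything falls off the work surface, if the arm or the gripper's body presses on something with over 40 N, if the wrist force passes 120 N, or if a joint passes its speed limit or range.

## Robot

A 6-joint arm with a two-finger parallel gripper is mounted at the origin on the work surface. World frame = base frame: x ahead of the robot, y to its left, z up, the work surface at z = 0. Lengths are in m, angles in rad, forces in N, time in s.
With the tool pointing down it reaches from about 0.225 to 0.875 m from the base axis. Payload 3.4 kg.
Tool frame: the origin (TCP) lies midway between the tips of the shut fingers; the grasp point (between the pads) lies 19 mm behind it; z points along the fingers, y is the direction in which the jaws open and shut (so a half turn about z gives the same grasp; the last joint's range is limited). The gripper opens to 85 mm and grips with 20 to 120 N. Pads are 22 mm wide; open, the fingers measure 114 mm over their backs; the gripper's body (76 mm by 85 mm) begins 54 mm behind the grasp point. The pads swing forward as they close: fully open they stand 13 mm farther back than shut.
Start: joints at [-1.224, 0.276, 1.505, -0, 1.361, -0.121], TCP at [0.259, -0.513, 0.231] pointing down, gripper open.
Joint ranges: [-2.89, 2.89], [-0.75, 2.08], [0.22, 2.7], [-1.18, 4.32], [0.11, 2.71], [-2.7, 2.7]. Speed limits (rad/s): [2.57, 2.57, 3.14, 3.14, 3.14, 3.14].

## Interface

Orientations are given as a 3x3 rotation matrix whose columns are the frame's x, y, z axes.
In Python, from cell import manip gives the robot as it stands.
- The arm moves only by the tool servo_tool, never from a script. Its argument "increments" is a list that holds one entry, the list of rows, each a list of 5 numbers: the shift along the world's x, y, z in mm, then the turn about the world's z in degrees, then the opening in per cent of the stroke, from 0 (shut) to 100 (fully open). A call has 1 to 5 rows; each row is the pose to reach, as a shift and turn from the pose commanded when the call began; what a row does not reach only later rows make up. A row lasts 1/8 s, in which the tool goes at most 62.5 mm and 10.7 degrees, less where a joint would pass 70% of its speed; a pose out of reach is approached as far as the arm can. A call with a gripper value outside its range is refused whole. The fingers move at their own pace and stop on an object; "squeeze" is the grip in N (left out, the last holds). Time passes only in rows, so rows that repeat a pose let the fingers close. It gives the time, the measured TCP pose, the force and the opening at its end, in the units of the state.
- manip.read_state(): the state, without advancing time (a new reading comes with each control period).
- manip.snapshot(name): name is "side" or "top"; returns a dict with "frame" (400x640x3 uint8, red, green, blue), "fov_y" (degrees; the focal length in pixels is half the picture's height over the tangent of half this angle, whatever the lens; pixels are square), "cx", "cy" (the principal point, pixels), "rvec" (rotation vector, rad) and "tvec" (3), from world to camera coordinates, as OpenCV has them. Camera axes: x right, y down, z forward; pixel columns grow to the right and rows downward; lengths in m; the calibration is good to about 2 mm. A picture is of the moment at which its call begins. There is no depth.
- manip.sign_off(): hands the job in, once; it reports no verdict.
The state is a dict: "t": time; "joints": joint angles; "dq": joint speeds; "effort": joint torques, N m; "tool_pos": TCP position; "tool_rot": TCP orientation; "force": force on the tool from outside, world axes, zero at the start; "torque": the same for the moment, N m; "width": opening from 0.0 (shut) to 1.0 (fully open).
Only numpy, scipy, OpenCV 4.12 (cv2) and the standard library are available. Lean on these libraries where they do the work, as an engineer would, in place of code of your own. Each camera call takes 0.05 s, during which the arm holds its last target.

## Working session

There is one attempt and no reset: what is moved stays moved. The work goes in short steps, Python scripts to look and compute and a tool call to move; the robot and the scene stay as the last step left them, time stands still between calls to the robot, and variables do not carry over. Pictures are saved under pics/ and viewed, and the job is handed in when it is done.

Besides the shell and the picture viewer there is one more tool, called after "Call:" as name(argument=value, ...) on one line, values as JSON. servo_tool: Moves the arm, as the interface text tells. Its arguments: {"type":"object","properties":{"increments":{"type":"array"},"squeeze":{"type":"number"}},"required":["increments"]}

```bash
mkdir -p pics; ls; python3 - <<'E'
from cell import manip
import cv2,numpy as np
print(manip.read_state())
for n in("side","top"):
    s=manip.snapshot(n)
    cv2.imwrite(f"pics/{n}0.png",s["frame"][:,:,::-1])
    R=cv2.Rodrigues(np.array(s["rvec"]))[0]
    print(n,{k:v for k,v in s.items() if k!="frame"},-R.T@np.array(s["tvec"]))
E
```

```text
pics
{'t': 0.0, 'joints': array([-1.22398836e+00,  2.76623643e-01,  1.50616877e+00, -1.77709181e-05,
        1.36067219e+00, -1.21027465e-01]), 'dq': array([-1.19310208e-03, -1.41709349e-03, -9.00461139e-05,  7.77746950e-04,
        1.30854861e-04,  8.89847635e-04]), 'effort': array([-4.45853866e-04, -4.16776443e+01, -2.45803607e+01, -1.49216048e-04,
        1.09965907e-02, -1.28152475e-06]), 'tool_pos': array([ 0.25909159, -0.51271994,  0.23040917]), 'tool_rot': array([[ 8.92544893e-01,  4.50958077e-01, -6.52613992e-04],
       [ 4.50958501e-01, -8.92543193e-01,  1.75458433e-03],
       [ 2.08757798e-04, -1.86034711e-03, -9.99998248e-01]]), 'force': array([-0.85153805, -0.34963374, -0.79011605]), 'torque': array([-0.00231197, -0.04624171, -0.04293328]), 'width': 1.0021308364971306}
side {'fov_y': 53.7373451116581, 'cx': 320.60740477223163, 'cy': 202.03226061264965, 'rvec': array([ 0.26376016, -2.8623625 ,  1.05244258]), 'tvec': array([0.50046293, 0.0930601 , 0.95879949])} [0.37501674 0.63348431 0.79779688]
top {'fov_y': 53.67820139129007, 'cx': 321.9263904294347, 'cy': 197.98609659084897, 'rvec': array([ 2.14078292, -2.19568427,  0.1235058 ]), 'tvec': array([0.03158629, 0.51089776, 0.96710255])} [0.40420365 0.02557179 1.01649744]
```

View pics/side0.png

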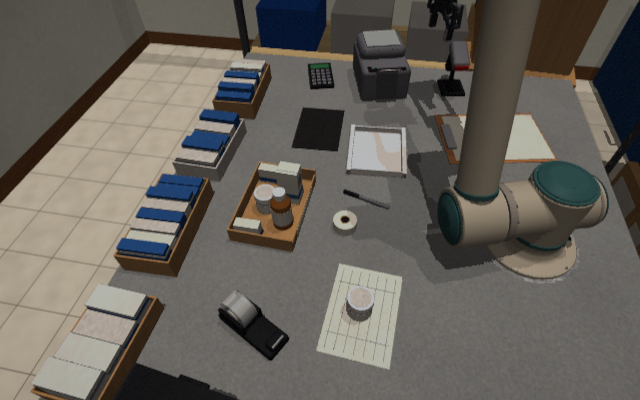

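View pics/top0.png

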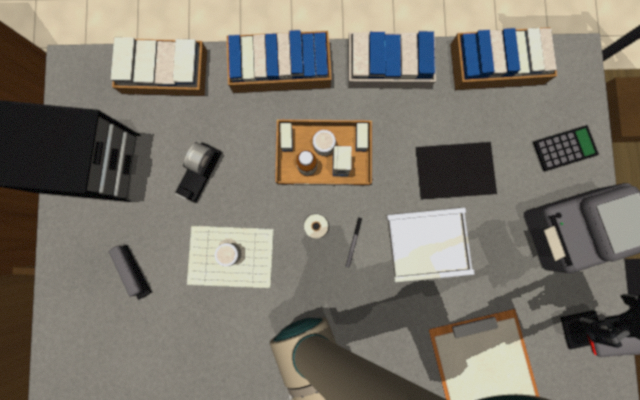

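Top view: carton around (324,152), with the bottle at (306,160) on the left (+y) and the box at (343,158) on the right. The mat is at (456,170), the tray at (430,244) and the fresh jar at (228,254). Next I'll zoom in and measure.

```bash
cat > h.py <<'E'
from cell import manip
import cv2,numpy as np
def snap(n):
    s=manip.snapshot(n); return s
def cam(s):
    f=200/np.tan(np.radians(s["fov_y"])/2)
    K=np.array([[f,0,s["cx"]],[0,f,s["cy"]],[0,0,1]])
    R=cv2.Rodrigues(np.array(s["rvec"]))[0]; t=np.array(s["tvec"])
    return K,R,t
def ray(s,px,z):
    K,R,t=cam(s); px=np.atleast_2d(px).astype(float)
    d=(R.T@np.linalg.inv(K)@np.c_[px,np.ones(len(px))].T).T
    C=-R.T@t
    return C+d*((z-C[2])/d[:,2])[:,None]
def proj(s,P):
    K,R,t=cam(s); P=np.atleast_2d(P).astype(float)
    q=(K@(R@P.T+t[:,None])).T
    return q[:,:2]/q[:,2:]
def crop(s,x0,y0,x1,y1,k,name):
    c=cv2.resize(s["frame"][y0:y1,x0:x1,::-1],None,fx=k,fy=k,interpolation=cv2.INTER_CUBIC); cv2.imwrite("pics/"+name,c)
E
python3 - <<'E'
from h import *
import pickle
S={n:snap(n) for n in("side","top")}
pickle.dump(S,open("s0.pkl","wb"))
crop(S["top"],265,110,385,195,6,"t0c.png")
crop(S["side"],220,150,330,255,5,"s0c.png")
fr=S["top"]["frame"]; hsv=cv2.cvtColor(fr,cv2.COLOR_RGB2HSV)
def big(m,x0,y0,x1,y1):
    mm=np.zeros_like(m); mm[y0:y1,x0:x1]=m[y0:y1,x0:x1]
    mm=cv2.morphologyEx(mm,cv2.MORPH_CLOSE,np.ones((5,5)))
    c=max(cv2.findContours(mm,cv2.RETR_EXTERNAL,cv2.CHAIN_APPROX_NONE)[0],key=cv2.contourArea); return c
V=hsv[:,:,2]
for name,m,b,z in [("mat",(V<40).astype(np.uint8),(400,130,510,210),.003),
   ("tray",(V>150).astype(np.uint8),(375,195,490,290),.022),
   ("carton",((hsv[:,:,1]>110)&(hsv[:,:,0]<25)).astype(np.uint8),(260,105,390,200),.045),
   ("note",(V>140).astype(np.uint8),(170,210,290,300),.001)]:
    c=big(m,*b); r=cv2.minAreaRect(c); box=cv2.boxPoints(r)
    P=ray(S["top"],box,z); print(name,r,P[:,:2].mean(0).round(4)); print(P[:,:2].round(4).tolist(), [np.linalg.norm(P[i]-P[(i+1)%4]).round(4) for i in range(4)])
E
```

```text
mat ((455.5499572753906, 170.15000915527344), (50.38960266113281, 74.54900360107422), 85.60128784179688) [ 0.5788 -0.3312]
[[0.6399, -0.2323], [0.6504, -0.4283], [0.5175, -0.4288], [0.5075, -0.2355]] [np.float64(0.1963), np.float64(0.1329), np.float64(0.1936), np.float64(0.1325)]
tray ((430.469482421875, 244.22560119628906), (69.01970672607422, 80.39415740966797), 83.6598129272461) [ 0.3898 -0.25  ]
[[0.4665, -0.1436], [0.4839, -0.3468], [0.3127, -0.3546], [0.2962, -0.1551]] [np.float64(0.2039), np.float64(0.1714), np.float64(0.2001), np.float64(0.1707)]
carton ((323.5, 152.0), (64.0, 95.0), 90.0) [0.6261 0.0118]
[[0.7106, 0.1296], [0.7048, -0.1103], [0.5415, -0.104], [0.5474, 0.1318]] [np.float64(0.24), np.float64(0.1634), np.float64(0.2358), np.float64(0.1632)]
note ((228.144775390625, 256.2363586425781), (89.70291900634766, 62.18479537963867), 2.2025980949401855) [0.3722 0.2605]
[[0.3013, 0.3763], [0.4577, 0.3721], [0.443, 0.1427], [0.2869, 0.1507]] [np.float64(0.1564), np.float64(0.2299), np.float64(0.1563), np.float64(0.226)]
```

View pics/t0c.png

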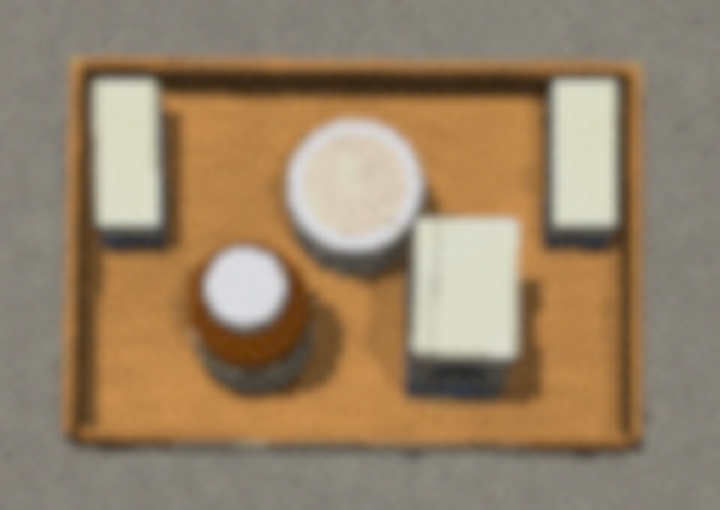

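View pics/s0c.png

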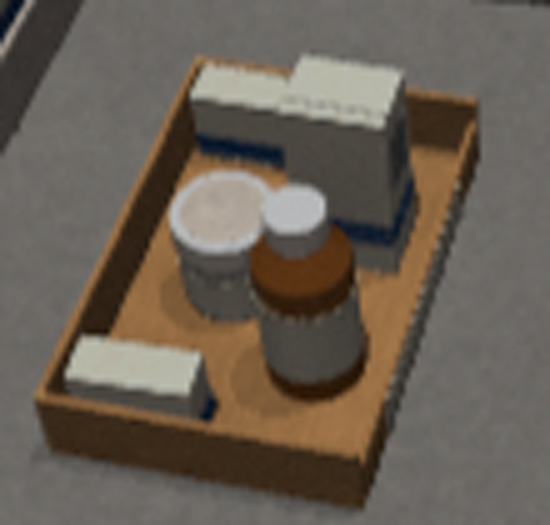

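```bash
python3 - <<'E'
from h import *
import pickle
S=pickle.load(open("s0.pkl","rb"))
T=S["top"];D=S["side"]
f=lambda p,x,y,k:(np.array(p)+.5)/k-.5+np.array([x,y])
t=lambda *p:f(p,265,110,6); d=lambda *p:f(p,220,150,5)
c=ray(T,t((75,58),(640,62)),.045); c2=ray(T,t((637,445),(70,440)),.030)
print("carton T",c.round(4),c2.round(4))
c=ray(D,d((40,400),(200,60),(478,102)),.045);print("carton D",c.round(4))
print("jar T",ray(T,t((355,187)),.062),"D",ray(D,d((226,213)),.062))
print("cap T",ray(T,t((245,287)),.122),"D",ray(D,d((295,210)),.122))
print("box T",ray(T,t((412,216),(520,218),(516,360),(410,356)),.116).round(4))
print("box D",ray(D,d((300,57),(407,70),(385,130),(283,103)),.116).round(4))
crop(T,180,215,280,295,7,"t0n.png")
crop(T,380,130,510,290,4,"t0m.png")
crop(D,310,255,410,370,5,"s0n.png")
crop(D,280,90,430,190,5,"s0m.png")
E
```

```text
carton T [[ 0.7125  0.1269  0.045 ]
 [ 0.705  -0.111   0.045 ]] [[ 0.5443 -0.1053  0.03  ]
 [ 0.5523  0.1327  0.03  ]]
carton D [[ 0.7094  0.1284  0.045 ]
 [ 0.7012 -0.1093  0.045 ]
 [ 0.5437 -0.1037  0.045 ]]
jar T [[0.64973119 0.01075384 0.062     ]] D [[0.6490705 0.0119612 0.062    ]]
cap T [[0.59613871 0.05489204 0.122     ]] D [[0.59578264 0.05527451 0.122     ]]
box T [[ 0.6238 -0.0102  0.116 ]
 [ 0.622  -0.052   0.116 ]
 [ 0.5663 -0.0486  0.116 ]
 [ 0.5688 -0.0078  0.116 ]]
box D [[ 0.6217 -0.05    0.116 ]
 [ 0.5669 -0.0501  0.116 ]
 [ 0.5682 -0.0078  0.116 ]
 [ 0.6216 -0.0171  0.116 ]]
```

View pics/t0n.png

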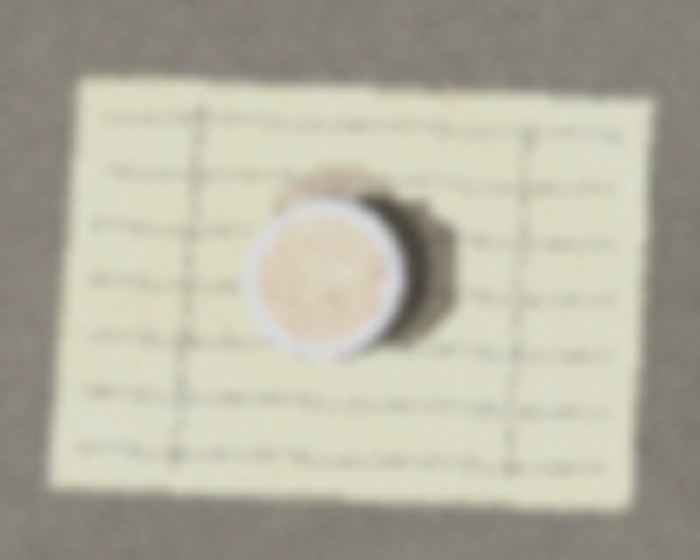

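View pics/t0m.png

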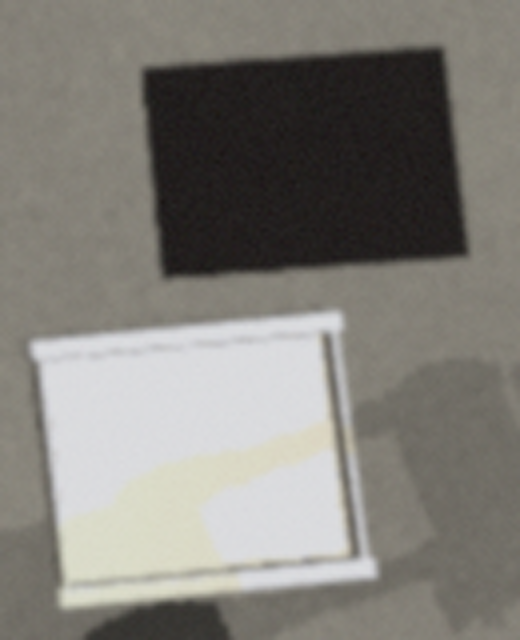

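View pics/s0n.png

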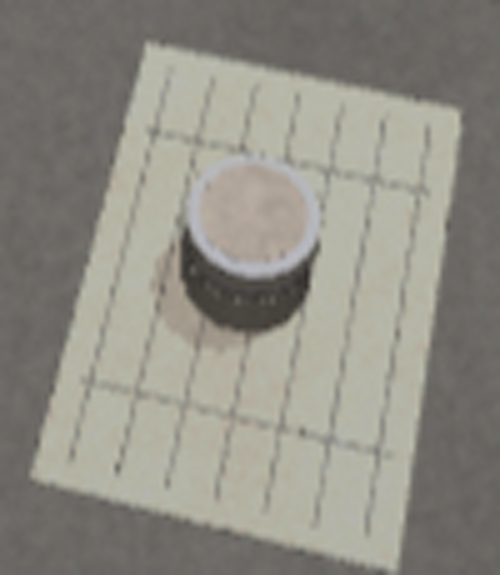

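View pics/s0m.png

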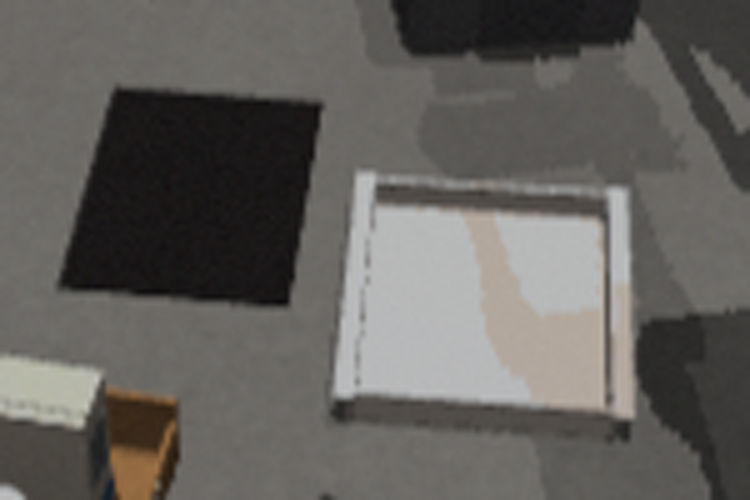

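```bash
python3 - <<'E'
from h import *
import pickle
S=pickle.load(open("s0.pkl","rb"))
T=S["top"];D=S["side"]
def f(p,x,y,k): return (np.array(p)+.5)/k-.5+np.array([x,y])
def rep(n,P):
    print(n,P[:,:2].round(4).tolist(),"c",P[:,:2].mean(0).round(4),"edges",[np.linalg.norm(P[i]-P[(i+1)%4]).round(3) for i in range(4)])
rep("mat T",ray(T,f([(145,70),(443,48),(467,254),(165,275)],380,130,4),.003))
rep("mat D",ray(D,f([(115,88),(322,103),(290,305),(60,288)],280,90,5),.003))
rep("tray T",ray(T,f([(32,343),(343,315),(377,575),(60,605)],380,130,4),.022))
rep("tray D",ray(D,f([(357,172),(628,187),(634,416),(333,401)],280,90,5),.022))
rep("note T",ray(T,f([(80,78),(655,98),(632,510),(50,488)],180,215,7),.001))
rep("note D",ray(D,f([(147,42),(461,110),(397,570),(33,478)],310,255,5),.001))
print("jn T",ray(T,f([(325,277)],180,215,7),.059),"D",ray(D,f([(255,217)],310,255,5),.059))
E
```

```text
mat T [[0.642, -0.2309], [0.6519, -0.4273], [0.5155, -0.4331], [0.5068, -0.2369]] c [ 0.579 -0.332] edges [np.float64(0.197), np.float64(0.136), np.float64(0.196), np.float64(0.135)]
mat D [[0.6528, -0.4274], [0.5145, -0.4342], [0.5035, -0.2363], [0.6422, -0.2276]] c [ 0.5782 -0.3314] edges [np.float64(0.139), np.float64(0.198), np.float64(0.139), np.float64(0.2)]
tray T [[0.4639, -0.1458], [0.4766, -0.3432], [0.3144, -0.3538], [0.3012, -0.1561]] c [ 0.389  -0.2497] edges [np.float64(0.198), np.float64(0.163), np.float64(0.198), np.float64(0.163)]
tray D [[0.4792, -0.343], [0.3136, -0.3566], [0.3001, -0.1589], [0.4643, -0.1419]] c [ 0.3893 -0.2501] edges [np.float64(0.166), np.float64(0.198), np.float64(0.165), np.float64(0.202)]
note T [[0.4514, 0.3555], [0.4388, 0.1454], [0.291, 0.1555], [0.3042, 0.3648]] c [0.3714 0.2553] edges [np.float64(0.21), np.float64(0.148), np.float64(0.21), np.float64(0.147)]
note D [[0.4379, 0.1452], [0.2916, 0.1551], [0.3043, 0.3634], [0.4506, 0.3544]] c [0.3711 0.2545] edges [np.float64(0.147), np.float64(0.209), np.float64(0.147), np.float64(0.21)]
jn T [[0.3785267  0.25220848 0.059     ]] D [[0.37700012 0.25449854 0.059     ]]
```

Call:
servo_tool(increments=[[[34,48,0,-6,70],[84,120,0,-14,70],[118,170,0,-22,70],[152,218,0,-29.7,70],[186,266,0,-29.7,70]]], squeeze=40)

```text
t: 0.82
tool_pos: [0.437, -0.2584, 0.2313]
tool_rot: [[0.999, -0.052, 0.0], [-0.052, -0.999, -0.0], [0.0, 0.0, -1.0]]
force: [0.6, 0.2, -0.3]
width: 0.698
```

Call:
servo_tool(increments=[[[40,58,0,0,70],[78,112,0,0,70],[114,164,0,0,70],[150,216,0,0,70],[150,216,0,0,70]]])

```text
t: 1.45
tool_pos: [0.5877, -0.0407, 0.2308]
tool_rot: [[0.999, -0.046, 0.0], [-0.046, -0.999, 0.001], [0.0, -0.001, -1.0]]
force: [-0.9, -1.6, 0.5]
width: 0.696
```

Call:
servo_tool(increments=[[[0,0,0,0,70],[0,0,0,0,70],[0,0,-30,0,70]]])

```text
t: 1.82
tool_pos: [0.5873, -0.0462, 0.2036]
tool_rot: [[0.999, -0.053, 0.006], [-0.053, -0.999, -0.002], [0.006, 0.002, -1.0]]
force: [-0.1, -0.3, -0.9]
width: 0.696
```

```bash
python3 - <<'E'
from h import *
s=manip.read_state();print(s["tool_pos"],s["width"],s["t"])
E
```

```text
[ 0.58730583 -0.04621514  0.20357412] 0.6963773255720274 1.825
```

Call:
servo_tool(increments=[[[8,15.5,0,0,70],[8,15.5,0,0,70],[8,15.5,0,0,70]]])

```text
t: 2.2
tool_pos: [0.5948, -0.0289, 0.2025]
tool_rot: [[0.999, -0.05, 0.002], [-0.05, -0.999, -0.001], [0.002, 0.001, -1.0]]
force: [0.0, -0.0, 0.4]
width: 0.704
```

Call:
servo_tool(increments=[[[0,-1.5,-40,0,70],[0,-1.5,-80,0,70],[0,-1.5,-120,0,70],[0,-1.5,-139,0,70],[0,-1.5,-139,0,70]]])

```text
t: 2.82
tool_pos: [0.5934, -0.0302, 0.0614]
tool_rot: [[0.999, -0.051, -0.003], [-0.051, -0.999, 0.0], [-0.003, -0.0, -1.0]]
force: [0.5, -0.1, 1.0]
width: 0.701
```

```bash
python3 - <<'E'
from h import *
s=manip.read_state();print(s["tool_pos"],s["width"],s["t"])
crop(snap("side"),190,120,350,260,5,"a1.png")
crop(snap("top"),250,100,400,210,5,"a1t.png")
E
```

```text
[ 0.59338803 -0.03023161  0.06144341] 0.7014519386566886 2.825
```

View pics/a1.png

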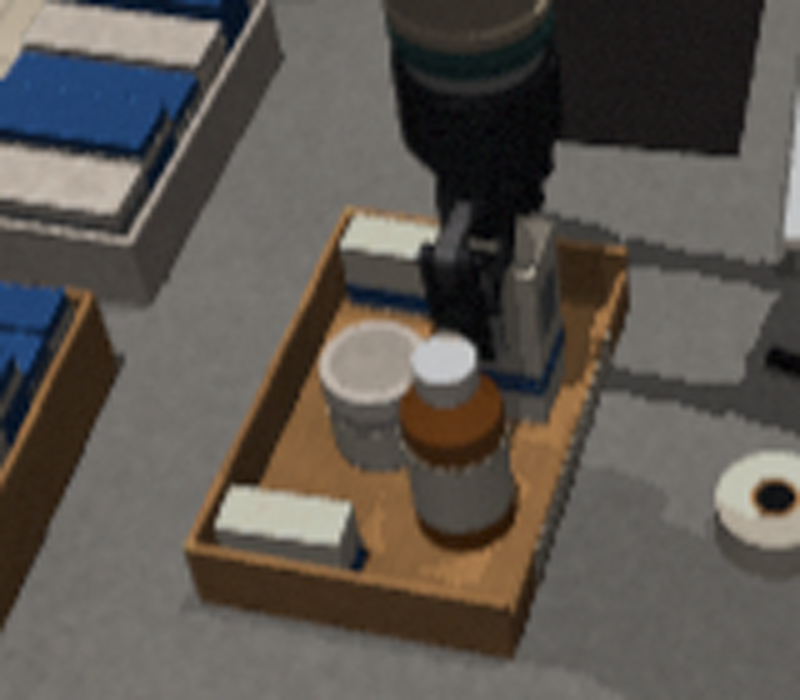

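The fingers straddle the box (crop ~ (500,300)) and stay clear of the bottle and jar. Closing.

Call:
servo_tool(increments=[[[0,0,0,0,40],[0,0,0,0,40],[0,0,0,0,40],[0,0,0,0,40],[0,0,0,0,40]]], squeeze=40)

```text
t: 3.55
tool_pos: [0.5955, -0.0304, 0.064]
tool_rot: [[0.999, -0.05, 0.003], [-0.05, -0.999, -0.001], [0.003, 0.001, -1.0]]
force: [-0.5, 0.6, 5.2]
width: 0.466
```

Call:
servo_tool(increments=[[[0,0,0,0,30],[0,0,0,0,30],[0,0,0,0,30],[0,0,10,0,30],[0,0,20,0,30]]])

```text
t: 4.18
tool_pos: [0.5938, -0.03, 0.0827]
tool_rot: [[0.999, -0.051, -0.001], [-0.051, -0.999, 0.0], [-0.001, -0.0, -1.0]]
force: [0.2, 0.7, -1.1]
width: 0.463
```

Call:
servo_tool(increments=[[[0,0,30,0,30],[0,0,60,0,30],[0,-20,65,0,30],[-2,-60,65,0,30],[-4,-100,65,0,30]]])

```text
t: 4.8
tool_pos: [0.5893, -0.1319, 0.1465]
tool_rot: [[0.999, -0.05, -0.002], [-0.05, -0.999, -0.0], [-0.002, 0.0, -1.0]]
force: [0.0, -0.2, -1.5]
width: 0.463
```

Call:
servo_tool(increments=[[[-2,-45,0,0,30],[-4,-90,0,0,30],[-6,-140,0,0,30],[-8,-190,0,0,30],[-9,-230,0,0,30]]])

```text
t: 5.42
tool_pos: [0.5795, -0.3632, 0.1459]
tool_rot: [[0.999, -0.052, -0.002], [-0.052, -0.999, 0.0], [-0.002, -0.0, -1.0]]
force: [0.3, 0.6, -1.6]
width: 0.462
```

Call:
servo_tool(increments=[[[0,-20,0,0,30],[0,-20,0,0,30],[0,-20,0,0,30],[0,-20,0,0,30]]])

```text
t: 5.92
tool_pos: [0.5814, -0.3783, 0.1475]
tool_rot: [[0.999, -0.049, -0.0], [-0.049, -0.999, 0.001], [-0.0, -0.001, -1.0]]
force: [0.7, -0.9, -1.0]
width: 0.463
```

Call:
servo_tool(increments=[[[0,0,-30,0,30],[0,0,-60,0,30],[0,0,-74,0,30],[0,0,-79,0,30],[0,0,-82,0,30]]])

```text
t: 6.55
tool_pos: [0.5819, -0.3803, 0.0662]
tool_rot: [[0.999, -0.05, 0.001], [-0.05, -0.999, -0.001], [0.001, 0.001, -1.0]]
force: [0.4, -0.5, -1.5]
width: 0.464
```

Call:
servo_tool(increments=[[[0,0,-1,0,30],[0,0,-2,0,30],[0,0,-2,0,30]]])

```text
t: 6.92
tool_pos: [0.5813, -0.3803, 0.0637]
tool_rot: [[0.999, -0.051, 0.0], [-0.051, -0.999, -0.0], [0.0, 0.0, -1.0]]
force: [0.4, 0.2, -1.3]
width: 0.463
```

Call:
servo_tool(increments=[[[0,0,-1,0,30],[0,0,-2,0,30],[0,0,-2,0,30]]])

```text
t: 7.3
tool_pos: [0.5813, -0.3804, 0.0631]
tool_rot: [[0.999, -0.051, 0.001], [-0.051, -0.999, -0.001], [0.001, 0.001, -1.0]]
force: [-2.5, 0.7, 6.4]
width: 0.465
```

Call:
servo_tool(increments=[[[0,0,1,0,55],[0,0,1,0,70],[0,0,1,0,70],[0,0,1,0,70],[0,0,20,0,70]]])

```text
t: 7.92
tool_pos: [0.5801, -0.3792, 0.0795]
tool_rot: [[0.999, -0.051, -0.003], [-0.051, -0.999, 0.003], [-0.004, -0.002, -1.0]]
force: [-0.5, 0.2, 0.8]
width: 0.699
```

Call:
servo_tool(increments=[[[0,0,40,0,70],[0,0,80,0,70],[0,0,120,0,75],[0,40,125,0,75],[1,80,125,0,75]]])

```text
t: 8.55
tool_pos: [0.5825, -0.2999, 0.2073]
tool_rot: [[0.999, -0.052, 0.002], [-0.052, -0.999, -0.001], [0.002, 0.001, -1.0]]
force: [-0.4, 1.0, -1.0]
width: 0.752
```

Call:
servo_tool(increments=[[[3,60,0,0,75],[6,120,0,0,75],[9,180,0,0,75],[12,240,0,0,75],[14,300,0,0,75]]])

```text
t: 9.18
tool_pos: [0.5961, 0.0018, 0.2064]
tool_rot: [[0.999, -0.051, 0.0], [-0.051, -0.999, -0.0], [0.0, 0.0, -1.0]]
force: [1.4, 0.2, 0.8]
width: 0.749
```

Call:
servo_tool(increments=[[[0,40,0,0,75],[0,55,0,0,75],[0,55,0,0,75],[0,55,0,0,75]]])

```text
t: 9.68
tool_pos: [0.5964, 0.0533, 0.2063]
tool_rot: [[0.999, -0.052, -0.0], [-0.052, -0.999, -0.001], [0.0, 0.001, -1.0]]
force: [-0.4, 0.1, 0.5]
width: 0.75
```

```bash
python3 - <<'E'
from h import *
s=manip.read_state();print(s["tool_pos"],s["width"],s["t"])
T=snap("top");D=snap("side")
cv2.imwrite("pics/b1t.png",T["frame"][:,:,::-1])
cv2.imwrite("pics/b1s.png",D["frame"][:,:,::-1])
E
```

```text
[0.5963557  0.05334929 0.20625198] 0.7499052572579847 9.675
```

View pics/b1s.png

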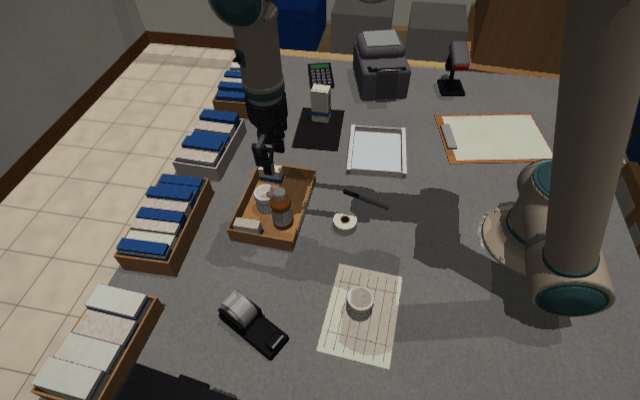

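The box stands upright on the mat at (320,103), and the bottle hasn't moved. Descending to the bottle.

Call:
servo_tool(increments=[[[0,2,-40,0,75],[0,2,-80,0,75],[0,2,-120,0,75],[0,2,-148,0,75],[0,2,-150,0,75]]])

```text
t: 10.4
tool_pos: [0.5945, 0.0557, 0.0542]
tool_rot: [[0.999, -0.052, -0.005], [-0.052, -0.999, -0.0], [-0.005, 0.0, -1.0]]
force: [0.2, -0.9, 0.8]
width: 0.746
```

Call:
servo_tool(increments=[[[0,0,0,0,65],[0,0,0,0,55],[0,0,0,0,45],[0,0,0,0,45],[0,0,0,0,45]]], squeeze=50)

```text
t: 11.02
tool_pos: [0.5976, 0.0564, 0.058]
tool_rot: [[0.999, -0.05, 0.004], [-0.05, -0.999, -0.001], [0.004, 0.001, -1.0]]
force: [-0.5, -2.4, 6.5]
width: 0.569
```

Call:
servo_tool(increments=[[[0,0,0,0,40],[0,0,0,0,40],[0,0,8,0,40],[0,0,20,0,40],[0,0,20,0,40]]])

```text
t: 11.65
tool_pos: [0.5969, 0.0571, 0.0775]
tool_rot: [[0.999, -0.05, 0.002], [-0.05, -0.999, 0.0], [0.002, -0.0, -1.0]]
force: [1.1, 0.9, -1.4]
width: 0.567
```

```bash
python3 - <<'E'
from h import *
s=manip.read_state();print(s["tool_pos"],s["force"],s["width"],s["t"])
crop(snap("side"),190,120,350,260,5,"a2.png")
E
```

```text
[0.59690727 0.05710402 0.07749461] [ 1.06290306  0.89719915 -1.43973773] 0.5665829305027003 11.65
```

View pics/a2.png

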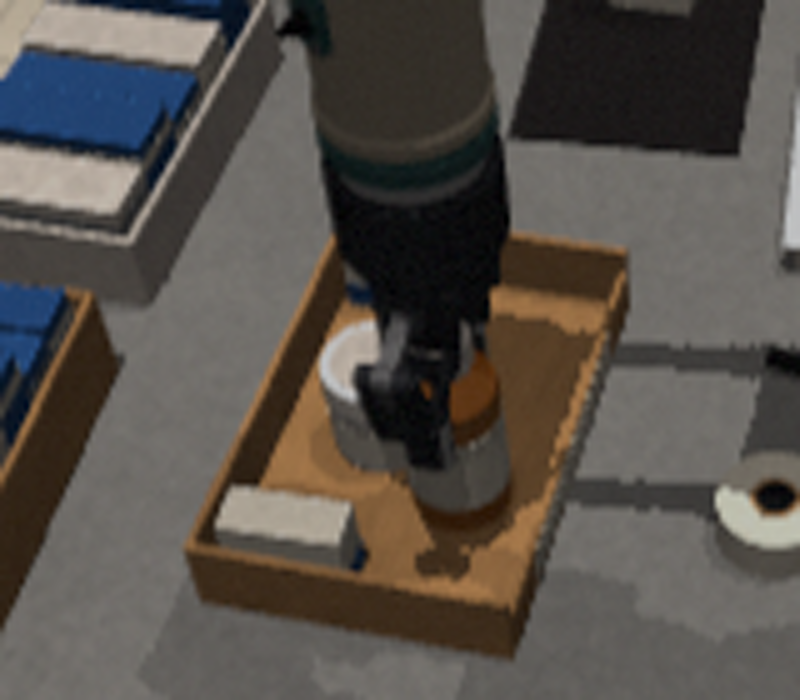

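The bottle is lifted and upright at crop (465,440), with a gap above its shadow. Carrying it to the mat.

Call:
servo_tool(increments=[[[0,0,30,0,40],[0,0,60,0,40],[-1,-20,65,0,40],[-3,-60,65,0,40],[-6,-100,65,0,40]]])

```text
t: 12.32
tool_pos: [0.5891, -0.045, 0.14]
tool_rot: [[0.999, -0.05, -0.002], [-0.05, -0.999, -0.0], [-0.002, 0.001, -1.0]]
force: [0.4, -0.6, -2.0]
width: 0.57
```

Call:
servo_tool(increments=[[[-3,-45,0,0,40],[-6,-90,0,0,40],[-9,-140,0,0,40],[-12,-190,0,0,40],[-15,-220,0,0,40]]])

```text
t: 12.95
tool_pos: [0.5734, -0.2666, 0.1396]
tool_rot: [[0.999, -0.053, -0.003], [-0.053, -0.999, -0.0], [-0.003, 0.0, -1.0]]
force: [-0.3, 0.3, -1.5]
width: 0.567
```

Call:
servo_tool(increments=[[[0,-20,0,0,40],[0,-20,0,0,40],[0,-20,0,0,40],[0,-20,0,0,40]]])

```text
t: 13.45
tool_pos: [0.5753, -0.2816, 0.1413]
tool_rot: [[0.999, -0.049, -0.0], [-0.049, -0.999, 0.001], [-0.0, -0.001, -1.0]]
force: [0.5, 0.3, -1.6]
width: 0.567
```

Call:
servo_tool(increments=[[[0,0,-30,0,40],[0,0,-60,0,40],[0,0,-74,0,40],[0,0,-79,0,40],[0,0,-81,0,40]]])

```text
t: 14.08
tool_pos: [0.5759, -0.2832, 0.0609]
tool_rot: [[0.999, -0.05, 0.001], [-0.05, -0.999, -0.001], [0.001, 0.001, -1.0]]
force: [-0.4, -0.9, -1.7]
width: 0.564
```

Call:
servo_tool(increments=[[[0,0,-1,0,40],[0,0,-2,0,40],[0,0,-2,0,40]]])

```text
t: 14.45
tool_pos: [0.5753, -0.2833, 0.0587]
tool_rot: [[0.999, -0.051, 0.0], [-0.051, -0.999, -0.0], [0.001, 0.0, -1.0]]
force: [-0.1, -0.8, -1.6]
width: 0.567
```

Call:
servo_tool(increments=[[[0,0,-1,0,40],[0,0,-2,0,40],[0,0,-2,0,40]]])

```text
t: 14.82
tool_pos: [0.5754, -0.2833, 0.057]
tool_rot: [[0.999, -0.051, 0.001], [-0.051, -0.999, -0.001], [0.001, 0.0, -1.0]]
force: [-1.1, 0.2, 3.7]
width: 0.563
```

Call:
servo_tool(increments=[[[0,0,1,0,65],[0,0,1,0,75],[0,0,1,0,75],[0,0,1,0,75],[0,0,20,0,75]]])

```text
t: 15.45
tool_pos: [0.574, -0.2824, 0.0749]
tool_rot: [[0.999, -0.051, -0.003], [-0.051, -0.999, 0.002], [-0.004, -0.002, -1.0]]
force: [-0.2, 0.2, 0.0]
width: 0.751
```

Call:
servo_tool(increments=[[[0,0,40,0,80],[0,0,80,0,90],[0,0,120,0,90],[10,40,125,0,90],[20,90,125,0,90]]])

```text
t: 16.08
tool_pos: [0.5959, -0.1934, 0.2025]
tool_rot: [[0.999, -0.053, 0.002], [-0.053, -0.999, -0.001], [0.003, 0.001, -1.0]]
force: [-0.2, 0.8, -0.5]
width: 0.901
```

Call:
servo_tool(increments=[[[13,50,0,0,90],[26,100,0,0,90],[39,150,0,0,90],[50,190,0,0,90],[54,205,0,0,90]]])

```text
t: 16.7
tool_pos: [0.6494, 0.0143, 0.2012]
tool_rot: [[0.999, -0.048, -0.0], [-0.048, -0.999, 0.0], [-0.0, -0.0, -1.0]]
force: [-0.3, -0.6, -0.1]
width: 0.901
```

Call:
servo_tool(increments=[[[0,0,0,0,90],[0,0,0,0,90],[0,0,0,0,90]]])

```text
t: 17.08
tool_pos: [0.6489, 0.0103, 0.2014]
tool_rot: [[0.999, -0.052, -0.0], [-0.052, -0.999, -0.001], [-0.0, 0.001, -1.0]]
force: [-0.5, 1.1, 0.5]
width: 0.903
```

```bash
python3 - <<'E'
from h import *
s=manip.read_state();print(s["tool_pos"],s["width"],s["t"])
T=snap("top");D=snap("side")
crop(D,220,70,360,250,4,"b2s.png")
crop(T,260,100,510,210,3,"b2t.png")
E
```

```text
[0.64894611 0.01031429 0.20137038] 0.903461325911966 17.075
```

View pics/b2s.png

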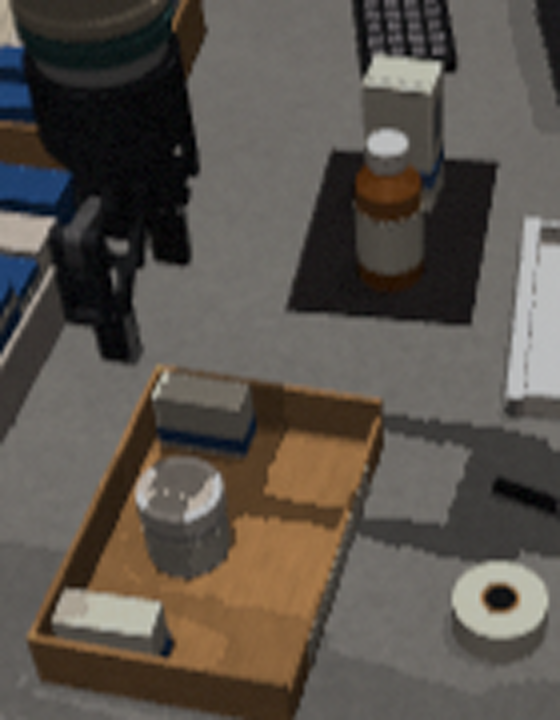

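View pics/b2t.png

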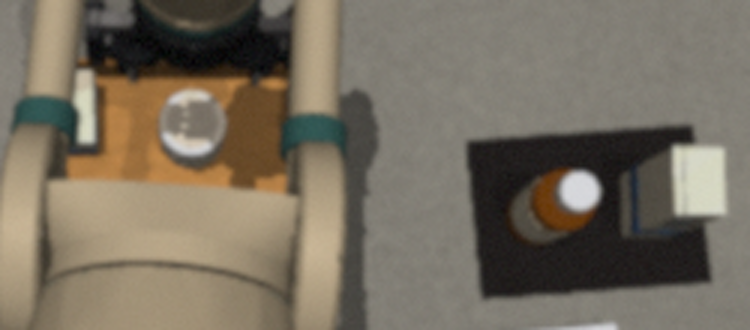

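Bottle and box both stand on the mat (side crop (390,210) and (405,120)). The old jar, at (180,520), hasn't moved. Now I'll take the jar.

Call:
servo_tool(increments=[[[0,1,-45,0,90],[0,1,-90,0,90],[0,1,-135,0,90],[0,1,-165,0,90],[0,1,-173,0,90]]])

```text
t: 17.8
tool_pos: [0.6476, 0.0124, 0.0262]
tool_rot: [[0.999, -0.051, -0.004], [-0.051, -0.999, 0.0], [-0.004, 0.0, -1.0]]
force: [0.0, -0.1, 0.3]
width: 0.9
```

Call:
servo_tool(increments=[[[0,0,0,0,80],[0,0,0,0,70],[0,0,0,0,60],[0,0,0,0,50],[0,0,0,0,50]]], squeeze=40)

```text
t: 18.42
tool_pos: [0.6507, 0.0126, 0.0304]
tool_rot: [[0.999, -0.05, 0.004], [-0.05, -0.999, -0.001], [0.004, 0.001, -1.0]]
force: [-0.0, -1.6, 6.6]
width: 0.642
```

Call:
servo_tool(increments=[[[0,0,0,0,45],[0,0,0,0,45],[0,0,8,0,45],[0,0,20,0,45],[0,0,20,0,45]]])

```text
t: 19.05
tool_pos: [0.6501, 0.0129, 0.0497]
tool_rot: [[0.999, -0.051, 0.003], [-0.051, -0.999, -0.0], [0.003, 0.0, -1.0]]
force: [-0.1, -0.3, -1.8]
width: 0.643
```

```bash
python3 - <<'E'
from h import *
s=manip.read_state();print(s["tool_pos"],s["force"],s["width"],s["t"])
crop(snap("side"),190,120,350,260,5,"a3.png")
E
```

```text
[0.65010501 0.01289504 0.04967828] [-0.06368392 -0.28180044 -1.75597303] 0.6433301049717784 19.05
```

View pics/a3.png

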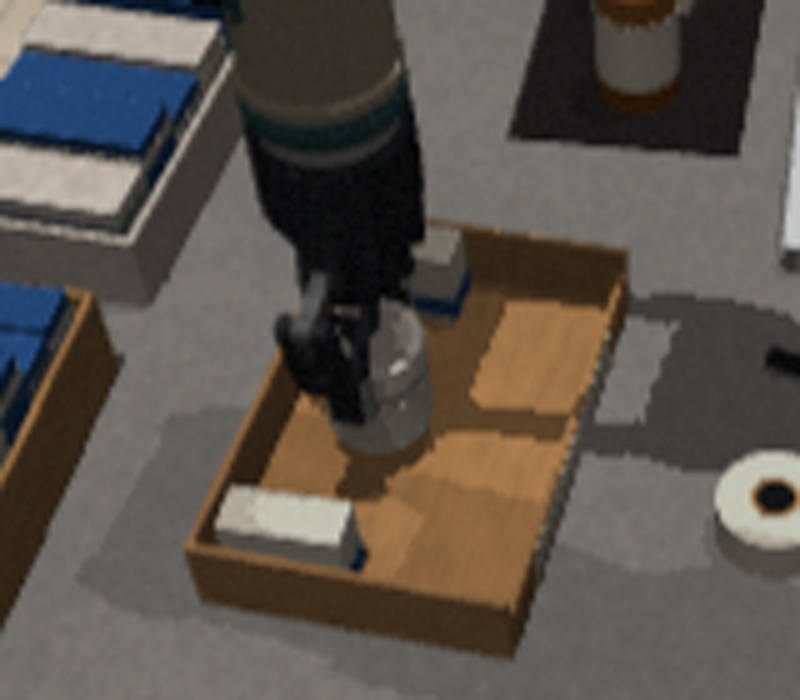

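The jar is lifted and upright at crop (380,400). Taking it to the tray.

Call:
servo_tool(increments=[[[0,0,30,0,45],[0,0,60,0,45],[-15,-15,60,0,45],[-50,-50,60,0,45],[-85,-85,60,0,45]]])

```text
t: 19.73
tool_pos: [0.5607, -0.0732, 0.1063]
tool_rot: [[0.999, -0.05, -0.004], [-0.05, -0.999, 0.0], [-0.004, 0.0, -1.0]]
force: [0.7, -0.5, -1.4]
width: 0.64
```

Call:
servo_tool(increments=[[[-35,-35,0,0,45],[-70,-70,0,0,45],[-110,-110,0,0,45],[-145,-145,0,0,45],[-170,-170,0,0,45]]])

```text
t: 20.35
tool_pos: [0.39, -0.2424, 0.1067]
tool_rot: [[0.999, -0.052, -0.004], [-0.052, -0.999, 0.002], [-0.004, -0.002, -1.0]]
force: [0.4, -0.6, -0.7]
width: 0.64
```

Call:
servo_tool(increments=[[[-6,-6,0,0,45],[-6,-6,0,0,45],[-6,-6,0,0,45],[-6,-6,0,0,45]]])

```text
t: 20.85
tool_pos: [0.3887, -0.2474, 0.1082]
tool_rot: [[0.999, -0.049, -0.0], [-0.049, -0.999, 0.0], [-0.0, -0.0, -1.0]]
force: [0.2, -0.6, -1.8]
width: 0.645
```

Call:
servo_tool(increments=[[[0,0,-30,0,45],[0,0,-58,0,45],[0,0,-69,0,45],[0,0,-74,0,45],[0,0,-76,0,45]]])

```text
t: 21.48
tool_pos: [0.3888, -0.2484, 0.0327]
tool_rot: [[0.999, -0.05, 0.001], [-0.05, -0.999, -0.001], [0.001, 0.001, -1.0]]
force: [-0.0, -0.4, -2.3]
width: 0.638
```

Call:
servo_tool(increments=[[[0,0,-1,0,45],[0,0,-2,0,45],[0,0,-2,0,45]]])

```text
t: 21.85
tool_pos: [0.3883, -0.2483, 0.0306]
tool_rot: [[0.999, -0.051, 0.0], [-0.051, -0.999, -0.0], [0.0, 0.0, -1.0]]
force: [0.8, 0.8, -1.1]
width: 0.642
```

Call:
servo_tool(increments=[[[0,0,-1,0,45],[0,0,-2,0,45],[0,0,-2,0,45]]])

```text
t: 22.22
tool_pos: [0.3882, -0.2483, 0.0303]
tool_rot: [[0.999, -0.051, 0.001], [-0.051, -0.999, -0.001], [0.001, 0.001, -1.0]]
force: [-3.3, 2.8, 17.4]
width: 0.646
```

Call:
servo_tool(increments=[[[0,0,2,0,75],[0,0,2,0,90],[0,0,2,0,90],[0,0,2,0,90],[0,0,20,0,90]]])

```text
t: 22.85
tool_pos: [0.3872, -0.2473, 0.0473]
tool_rot: [[0.999, -0.051, -0.003], [-0.051, -0.999, 0.002], [-0.003, -0.002, -1.0]]
force: [-0.4, 0.6, -0.4]
width: 0.902
```

Call:
servo_tool(increments=[[[0,0,40,0,90],[0,0,80,0,90],[0,0,90,0,90],[0,40,90,0,90],[0,90,90,0,90]]])

```text
t: 23.48
tool_pos: [0.3879, -0.1575, 0.1375]
tool_rot: [[0.999, -0.053, -0.001], [-0.053, -0.999, 0.001], [-0.001, -0.001, -1.0]]
force: [-0.1, 0.4, -0.4]
width: 0.901
```

Call:
servo_tool(increments=[[[0,45,0,0,90],[0,90,0,0,90],[-2,135,0,0,90],[-4,180,0,0,90],[-6,225,0,0,90]]])

```text
t: 24.1
tool_pos: [0.3812, 0.0683, 0.1373]
tool_rot: [[0.999, -0.051, -0.002], [-0.051, -0.999, -0.0], [-0.002, 0.0, -1.0]]
force: [1.6, -0.1, 0.6]
width: 0.896
```

```bash
python3 - <<'E'
from h import *
D=snap("side"); crop(D,280,80,440,200,5,"b3s.png")
s=manip.read_state();print(s["tool_pos"],s["width"],s["t"])
E
```

```text
[0.38021902 0.07290012 0.13729721] 0.8981413335094462 24.15
```

View pics/b3s.png

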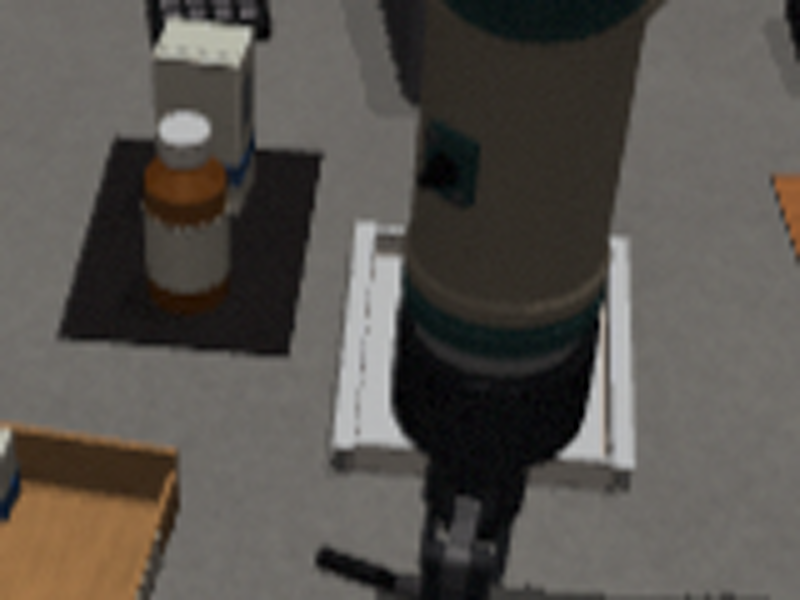

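The arm hides the tray here, so I'll check it after the next move.

Call:
servo_tool(increments=[[[0,45,0,0,90],[0,90,0,0,90],[-1,135,0,0,90],[-2,170,0,0,90],[-2,178,0,0,90]]])

```text
t: 24.78
tool_pos: [0.3796, 0.246, 0.1373]
tool_rot: [[0.999, -0.048, -0.002], [-0.048, -0.999, -0.001], [-0.002, 0.001, -1.0]]
force: [0.5, -0.6, 0.3]
width: 0.902
```

Call:
servo_tool(increments=[[[0,0,0,0,90],[0,0,0,0,90],[0,0,0,0,90]]])

```text
t: 25.15
tool_pos: [0.3802, 0.2438, 0.1383]
tool_rot: [[0.999, -0.052, -0.0], [-0.052, -0.999, -0.0], [-0.0, 0.0, -1.0]]
force: [0.1, 0.1, 0.4]
width: 0.901
```

```bash
python3 - <<'E'
from h import *
D=snap("side"); cv2.imwrite("pics/b4s.png",D["frame"][:,:,::-1])
s=manip.read_state();print(s["tool_pos"],s["joints"],s["t"])
E
```

```text
[0.38028342 0.24397736 0.1383618 ] [ 4.16417572e-01  1.68779260e-01  1.90142544e+00 -2.86295911e-04
  1.07152077e+00  2.03934588e+00] 25.2
```

View pics/b4s.png

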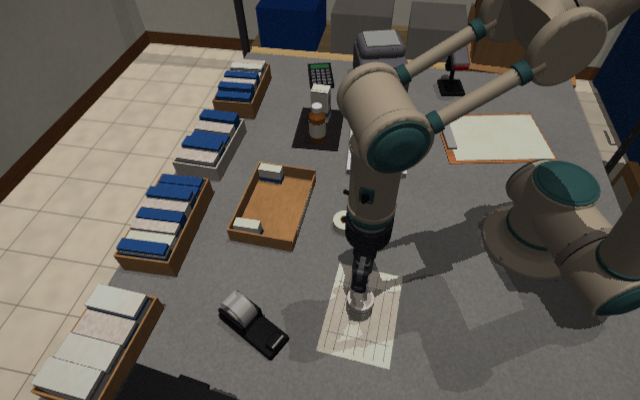

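Call:
servo_tool(increments=[[[-2,9.5,0,0,90],[-2,9.5,-40,0,90],[-2,9.5,-80,0,90],[-2,9.5,-108,0,90],[-2,9.5,-114,0,90]]])

```text
t: 25.82
tool_pos: [0.377, 0.2541, 0.0229]
tool_rot: [[0.999, -0.051, -0.003], [-0.051, -0.999, -0.001], [-0.003, 0.002, -1.0]]
force: [0.2, 0.5, -0.1]
width: 0.899
```

Call:
servo_tool(increments=[[[0,0,0,0,80],[0,0,0,0,70],[0,0,0,0,60],[0,0,0,0,50],[0,0,0,0,50]]])

```text
t: 26.45
tool_pos: [0.3791, 0.2547, 0.0257]
tool_rot: [[0.999, -0.05, 0.002], [-0.05, -0.999, 0.001], [0.002, -0.001, -1.0]]
force: [-1.2, -0.5, 6.6]
width: 0.646
```

Call:
servo_tool(increments=[[[0,0,0,0,45],[0,0,0,0,45],[0,0,8,0,45],[0,0,20,0,45],[0,0,20,0,45]]])

```text
t: 27.08
tool_pos: [0.3791, 0.2549, 0.0456]
tool_rot: [[0.999, -0.051, 0.003], [-0.051, -0.999, 0.001], [0.003, -0.001, -1.0]]
force: [-0.7, 0.2, -0.6]
width: 0.644
```

```bash
python3 - <<'E'
from h import *
s=manip.read_state();print(s["tool_pos"],s["force"],s["width"],s["t"])
crop(snap("side"),300,230,420,350,5,"a4.png")
E
```

```text
[0.37914781 0.25485607 0.04559927] [-0.69421022  0.19792026 -0.61572747] 0.643960528270144 27.075
```

View pics/a4.png

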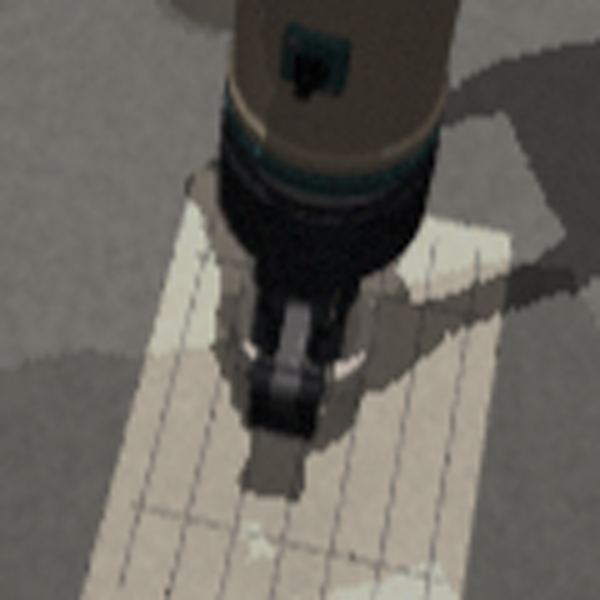

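The fresh jar is gripped: the opening of 0.644 matches the other jar and it came up with the fingers. Carrying it to the carton.

Call:
servo_tool(increments=[[[0,0,35,0,45],[0,0,70,0,45],[15,-15,75,0,45],[50,-45,75,0,45],[85,-77,75,0,45]]])

```text
t: 27.75
tool_pos: [0.4637, 0.1768, 0.1193]
tool_rot: [[0.999, -0.049, 0.0], [-0.049, -0.999, 0.0], [0.0, -0.0, -1.0]]
force: [-0.1, 0.3, -0.7]
width: 0.646
```

Call:
servo_tool(increments=[[[35,-32,0,0,45],[70,-64,0,0,45],[110,-98,0,0,45],[145,-130,0,0,45],[170,-153,0,0,45]]])

```text
t: 28.38
tool_pos: [0.6345, 0.0226, 0.1185]
tool_rot: [[0.999, -0.052, -0.001], [-0.052, -0.999, -0.0], [-0.001, 0.0, -1.0]]
force: [-0.8, 0.8, -1.7]
width: 0.641
```

Call:
servo_tool(increments=[[[10,-8,0,0,45],[10,-8,0,0,45],[10,-8,0,0,45],[10,-8,0,0,45]]])

```text
t: 28.88
tool_pos: [0.6422, 0.0175, 0.1195]
tool_rot: [[0.999, -0.049, -0.001], [-0.049, -0.999, 0.0], [-0.001, -0.0, -1.0]]
force: [0.3, -0.4, -1.5]
width: 0.645
```

```bash
python3 - <<'E'
from h import *
s=manip.read_state();print(s["tool_pos"],s["force"],s["width"],s["t"])
D=snap("side");cv2.imwrite("pics/c4.png",D["frame"][:,:,::-1])
E
```

```text
[0.64215903 0.01751977 0.11950788] [ 0.2745777  -0.36512301 -1.54929587] 0.6448581760958704 28.875
```

View pics/c4.png

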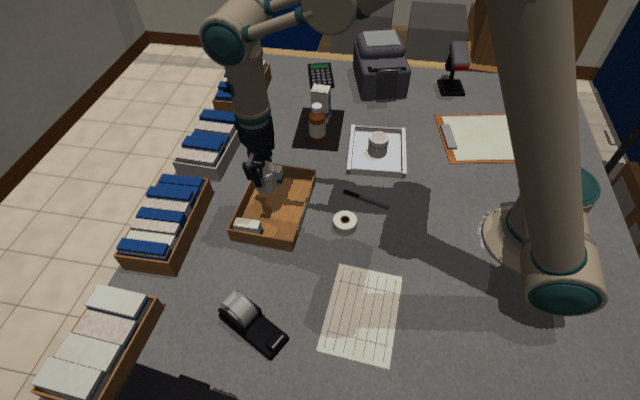

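The old jar stands in the tray at (378,145), and the fresh one hangs above its place. Aligning and lowering.

Call:
servo_tool(increments=[[[7.5,-6,0,0,45],[7.5,-6,-30,0,45],[7.5,-6,-60,0,45],[7.5,-6,-76,0,45],[7.5,-6,-82,0,45]]])

```text
t: 29.55
tool_pos: [0.6506, 0.0103, 0.0365]
tool_rot: [[0.999, -0.051, -0.001], [-0.051, -0.999, -0.0], [-0.001, 0.0, -1.0]]
force: [-0.8, -0.1, -0.9]
width: 0.642
```

Call:
servo_tool(increments=[[[0,0,-1,0,45],[0,0,-3,0,45],[0,0,-3,0,45]]])

```text
t: 29.92
tool_pos: [0.6511, 0.0103, 0.0351]
tool_rot: [[0.999, -0.05, 0.001], [-0.05, -0.999, -0.0], [0.001, 0.0, -1.0]]
force: [-0.2, 0.0, -0.8]
width: 0.65
```

Call:
servo_tool(increments=[[[-1,0.5,-2,0,45],[-1,0.5,-4,0,45],[-1,0.5,-4,0,45]]])

```text
t: 30.3
tool_pos: [0.6495, 0.0109, 0.0301]
tool_rot: [[0.999, -0.051, -0.0], [-0.051, -0.999, -0.0], [-0.0, 0.0, -1.0]]
force: [-0.4, -0.2, -1.8]
width: 0.643
```

Call:
servo_tool(increments=[[[0,0,-1,0,45],[0,0,-2,0,45],[0,0,-2,0,45]]])

```text
t: 30.68
tool_pos: [0.6497, 0.0109, 0.0288]
tool_rot: [[0.999, -0.051, 0.0], [-0.051, -0.999, -0.0], [0.0, 0.0, -1.0]]
force: [-1.2, -0.5, 2.2]
width: 0.643
```

Call:
servo_tool(increments=[[[0,0,1,0,75],[0,0,1,0,88],[0,0,1,0,88],[0,0,1,0,88],[0,0,20,0,88]]])

```text
t: 31.3
tool_pos: [0.6482, 0.011, 0.0468]
tool_rot: [[0.999, -0.051, -0.004], [-0.051, -0.999, 0.0], [-0.004, -0.0, -1.0]]
force: [-0.5, 0.0, 0.5]
width: 0.882
```

Call:
servo_tool(increments=[[[0,0,50,0,88],[0,0,100,0,88],[0,0,150,0,75],[-10,-40,155,0,75],[-22,-85,155,0,75]]])

```text
t: 31.92
tool_pos: [0.6282, -0.0745, 0.2049]
tool_rot: [[0.999, -0.049, 0.003], [-0.049, -0.999, -0.001], [0.003, 0.001, -1.0]]
force: [0.1, 0.5, -0.4]
width: 0.751
```

Call:
servo_tool(increments=[[[-13,-50,0,0,75],[-26,-100,0,0,75],[-39,-150,0,0,75],[-50,-195,0,0,75],[-53,-208,0,0,75]]])

```text
t: 32.55
tool_pos: [0.5738, -0.2849, 0.2031]
tool_rot: [[0.999, -0.054, -0.0], [-0.054, -0.999, -0.001], [-0.0, 0.001, -1.0]]
force: [0.2, 0.6, 0.4]
width: 0.751
```

Call:
servo_tool(increments=[[[0,0,0,0,75],[0,0,0,0,75],[0,0,0,0,75]]])

```text
t: 32.92
tool_pos: [0.5751, -0.2806, 0.2034]
tool_rot: [[0.999, -0.049, 0.0], [-0.049, -0.999, 0.0], [0.0, -0.0, -1.0]]
force: [-0.3, -0.2, 0.3]
width: 0.752
```

```bash
python3 - <<'E'
from h import *
import pickle
s=manip.read_state();print(s["tool_pos"],s["width"],s["t"])
S={n:snap(n) for n in("side","top")};pickle.dump(S,open("s1.pkl","wb"))
crop(S["top"],265,110,385,195,6,"t1c.png")
crop(S["side"],220,90,380,250,4,"s1c.png")
E
```

```text
[ 0.57512931 -0.28059841  0.20342521] 0.7518439630706997 32.925
```

View pics/t1c.png

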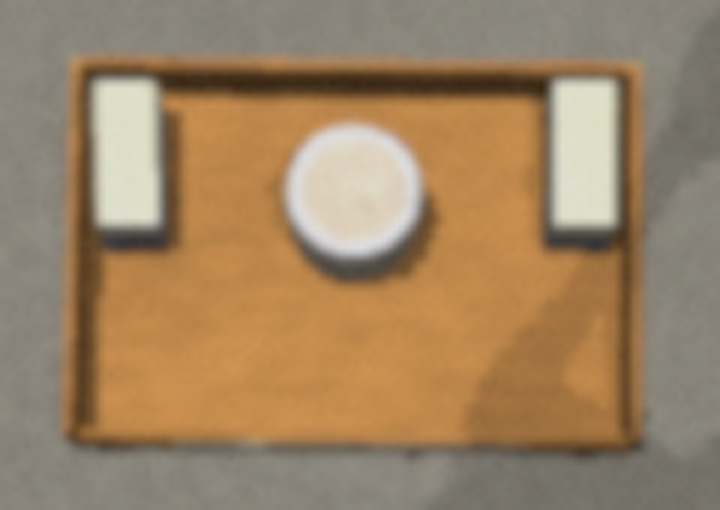

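View pics/s1c.png

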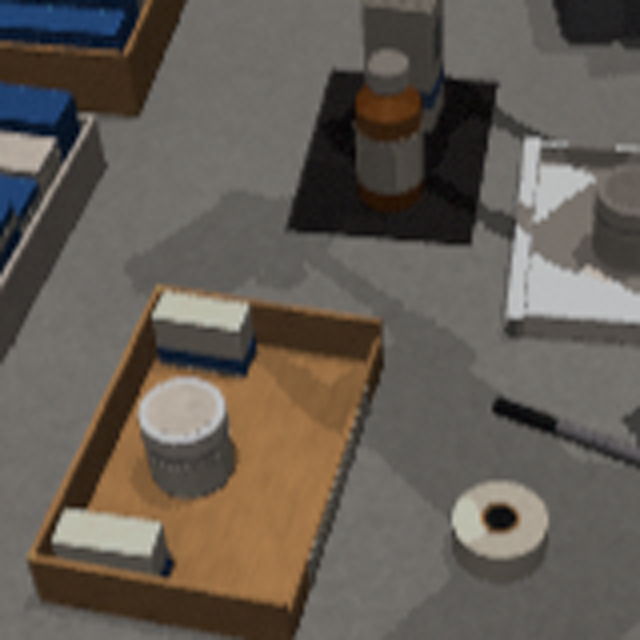

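The fresh jar's lid is at (355,191) in the top crop against (355,187) for the old one, about 2 mm off, and the packs haven't moved. Next, the bottle.

Call:
servo_tool(increments=[[[0,-2.5,0,0,75],[0,-2.5,-50,0,75],[0,-2.5,-100,0,75],[0,-2.5,-138,0,75],[0,-2.5,-147,0,75]]])

```text
t: 33.65
tool_pos: [0.573, -0.2836, 0.0536]
tool_rot: [[0.999, -0.05, -0.005], [-0.05, -0.999, 0.003], [-0.005, -0.003, -1.0]]
force: [0.1, 1.1, -0.5]
width: 0.748
```

Call:
servo_tool(increments=[[[0,0,0,0,65],[0,0,0,0,55],[0,0,0,0,45],[0,0,0,0,45],[0,0,0,0,45]]], squeeze=50)

```text
t: 34.28
tool_pos: [0.5757, -0.2853, 0.058]
tool_rot: [[0.999, -0.051, 0.003], [-0.051, -0.999, -0.002], [0.003, 0.002, -1.0]]
force: [0.3, 0.6, 6.4]
width: 0.568
```

Call:
servo_tool(increments=[[[0,0,0,0,40],[0,0,0,0,40],[0,0,8,0,40],[0,0,20,0,40],[0,0,20,0,40]]])

```text
t: 34.9
tool_pos: [0.5754, -0.2851, 0.0776]
tool_rot: [[0.999, -0.051, 0.002], [-0.051, -0.999, -0.001], [0.002, 0.001, -1.0]]
force: [0.6, -0.6, -1.8]
width: 0.566
```

```bash
python3 - <<'E'
from h import *
s=manip.read_state();print(s["tool_pos"],s["force"],s["width"],s["t"])
crop(snap("side"),250,60,390,180,5,"a5.png")
E
```

```text
[ 0.57538868 -0.2850545   0.07756031] [ 0.61604094 -0.55865319 -1.77207153] 0.5664741466870334 34.9
```

View pics/a5.png

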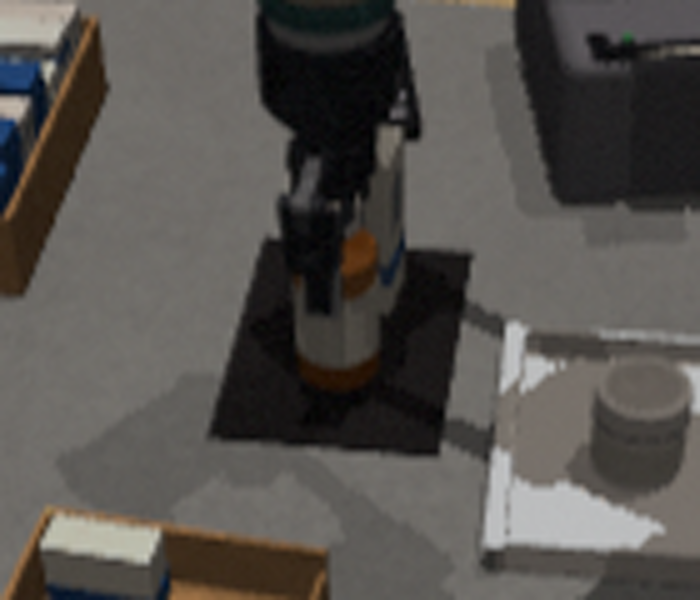

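Bottle lifted and upright. Returning it to TCP (0.597, 0.0565), where I gripped it first.

Call:
servo_tool(increments=[[[0,0,30,0,40],[0,0,60,0,40],[1,20,65,0,40],[3,60,65,0,40],[6,100,65,0,40]]])

```text
t: 35.58
tool_pos: [0.5794, -0.1819, 0.1398]
tool_rot: [[0.999, -0.051, -0.003], [-0.051, -0.999, 0.002], [-0.003, -0.002, -1.0]]
force: [-0.3, 0.4, -2.5]
width: 0.569
```

Call:
servo_tool(increments=[[[3,45,0,0,40],[6,90,0,0,40],[9,140,0,0,40],[12,190,0,0,40],[15,230,0,0,40]]])

```text
t: 36.2
tool_pos: [0.5937, 0.0488, 0.1397]
tool_rot: [[0.999, -0.049, -0.003], [-0.049, -0.999, 0.001], [-0.003, -0.001, -1.0]]
force: [0.2, -0.5, -1.7]
width: 0.568
```

Call:
servo_tool(increments=[[[0,8,0,0,40],[0,8,0,0,40],[0,8,0,0,40],[0,8,0,0,40]]])

```text
t: 36.7
tool_pos: [0.5956, 0.0522, 0.1412]
tool_rot: [[0.999, -0.052, -0.0], [-0.052, -0.999, -0.0], [-0.0, 0.0, -1.0]]
force: [-0.2, -0.4, -0.8]
width: 0.569
```

Call:
servo_tool(increments=[[[1,4,0,0,40],[1,4,-30,0,40],[1,4,-60,0,40],[1,4,-74,0,40],[1,4,-79,0,40]]])

```text
t: 37.33
tool_pos: [0.5966, 0.0572, 0.0617]
tool_rot: [[0.999, -0.051, -0.001], [-0.051, -0.999, -0.0], [-0.001, 0.0, -1.0]]
force: [0.5, -0.7, -1.4]
width: 0.565
```

Call:
servo_tool(increments=[[[0,0,-1,0,40],[0,0,-2,0,40],[0,0,-2,0,40]]])

```text
t: 37.7
tool_pos: [0.5972, 0.0574, 0.061]
tool_rot: [[0.999, -0.05, 0.001], [-0.05, -0.999, -0.0], [0.001, 0.0, -1.0]]
force: [0.1, 0.7, -1.1]
width: 0.565
```

Call:
servo_tool(increments=[[[0,-0.5,-1,0,40],[0,-0.5,-2,0,40],[0,-0.5,-2,0,40]]])

```text
t: 38.08
tool_pos: [0.5969, 0.0568, 0.059]
tool_rot: [[0.999, -0.051, 0.001], [-0.051, -0.999, -0.0], [0.001, 0.0, -1.0]]
force: [-0.1, -0.7, 3.9]
width: 0.569
```

Call:
servo_tool(increments=[[[0,0,-1,0,40],[0,0,-1,0,40]]])

```text
t: 38.33
tool_pos: [0.5969, 0.0568, 0.059]
tool_rot: [[0.999, -0.05, 0.001], [-0.05, -0.999, -0.0], [0.001, 0.0, -1.0]]
force: [-3.2, 0.1, 9.8]
width: 0.564
```

Contact. Releasing, then going for the box.

Call:
servo_tool(increments=[[[0,0,1,0,65],[0,0,1,0,75],[0,0,1,0,75],[0,0,1,0,75],[0,0,20,0,75]]])

```text
t: 38.95
tool_pos: [0.5953, 0.0569, 0.0759]
tool_rot: [[0.999, -0.051, -0.004], [-0.051, -0.999, -0.0], [-0.004, 0.0, -1.0]]
force: [-0.9, 0.9, -1.0]
width: 0.748
```

Call:
servo_tool(increments=[[[0,0,50,0,75],[0,0,100,0,75],[0,0,125,0,70],[0,-40,125,0,70],[-1,-90,125,0,70]]])

```text
t: 39.58
tool_pos: [0.596, -0.0332, 0.2029]
tool_rot: [[0.999, -0.048, 0.001], [-0.048, -0.999, -0.0], [0.001, 0.0, -1.0]]
force: [0.1, 0.1, 0.8]
width: 0.699
```

Call:
servo_tool(increments=[[[-3,-60,0,0,70],[-5,-120,0,0,70],[-8,-180,0,0,70],[-10,-240,0,0,70],[-12,-300,0,0,70]]])

```text
t: 40.2
tool_pos: [0.5834, -0.335, 0.2022]
tool_rot: [[0.999, -0.051, 0.0], [-0.051, -0.999, 0.0], [0.0, -0.0, -1.0]]
force: [1.0, -0.3, -1.0]
width: 0.699
```

Call:
servo_tool(increments=[[[-2,-44,0,0,70],[-2,-47,0,0,70],[-2,-47,0,0,70],[-2,-47,0,0,70]]])

```text
t: 40.7
tool_pos: [0.5819, -0.3785, 0.2024]
tool_rot: [[0.999, -0.049, -0.0], [-0.049, -0.999, 0.001], [-0.0, -0.001, -1.0]]
force: [-0.1, -0.4, -0.3]
width: 0.702
```

```bash
python3 - <<'E'
from h import *
s=manip.read_state();print(s["tool_pos"],s["width"],s["t"])
S={n:snap(n) for n in("side","top")}
crop(S["top"],265,110,385,195,6,"t2c.png")
crop(S["side"],220,60,380,250,3,"s2c.png")
E
```

```text
[ 0.58187928 -0.37850669  0.20239178] 0.7023492926260536 40.7
```

View pics/t2c.png

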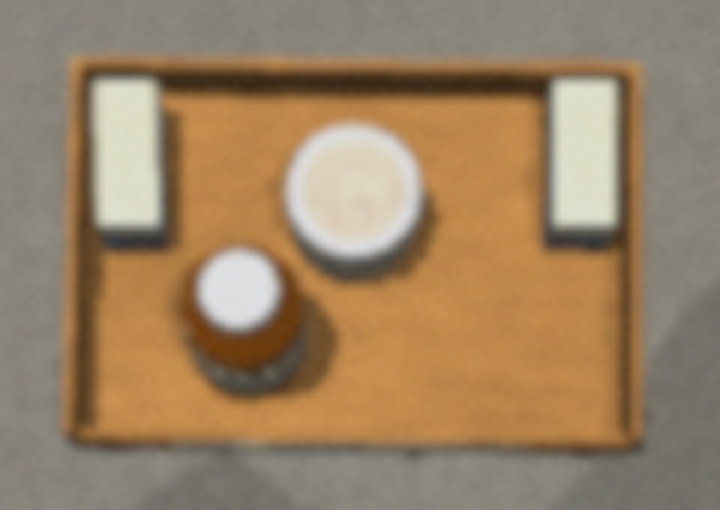

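View pics/s2c.png

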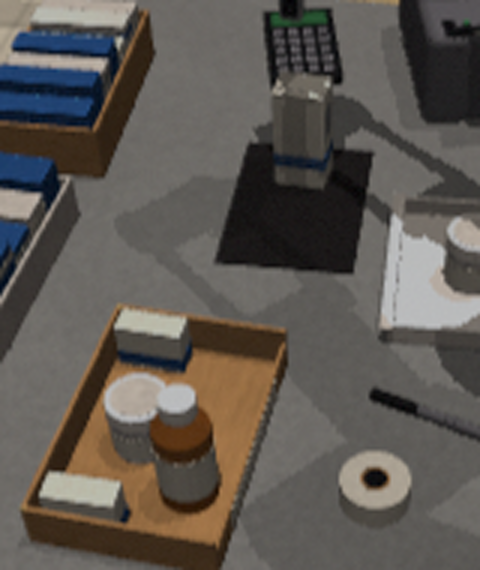

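The cap is at (239,290) against (245,287) at the start, about 3 mm off, which is fine. Now the box.

Call:
servo_tool(increments=[[[0,-2,0,0,70],[0,-2,-50,0,70],[0,-2,-100,0,70],[0,-2,-132,0,70],[0,-2,-140,0,70]]])

```text
t: 41.42
tool_pos: [0.5805, -0.3808, 0.0598]
tool_rot: [[0.999, -0.05, -0.004], [-0.05, -0.999, 0.003], [-0.004, -0.003, -1.0]]
force: [0.1, -0.5, 0.3]
width: 0.7
```

Call:
servo_tool(increments=[[[0,0,0,0,60],[0,0,0,0,50],[0,0,0,0,40],[0,0,0,0,30],[0,0,0,0,30]]], squeeze=40)

```text
t: 42.05
tool_pos: [0.5828, -0.3828, 0.0644]
tool_rot: [[0.999, -0.051, 0.003], [-0.051, -0.999, -0.002], [0.003, 0.002, -1.0]]
force: [-0.0, 0.3, 6.1]
width: 0.462
```

Call:
servo_tool(increments=[[[0,0,0,0,30],[0,0,0,0,30],[0,0,8,0,30],[0,0,20,0,30],[0,0,20,0,30]]])

```text
t: 42.68
tool_pos: [0.5824, -0.3828, 0.0838]
tool_rot: [[0.999, -0.051, 0.002], [-0.051, -0.999, -0.002], [0.002, 0.002, -1.0]]
force: [-0.4, -0.5, -0.8]
width: 0.467
```

Call:
servo_tool(increments=[[[0,0,30,0,30],[0,0,60,0,30],[1,20,65,0,30],[2,60,65,0,30],[4,100,65,0,30]]])

```text
t: 43.3
tool_pos: [0.5846, -0.2793, 0.1458]
tool_rot: [[0.999, -0.051, -0.002], [-0.051, -0.999, 0.002], [-0.002, -0.002, -1.0]]
force: [0.8, 0.7, -2.1]
width: 0.464
```

Call:
servo_tool(increments=[[[2,45,0,0,30],[4,90,0,0,30],[6,140,0,0,30],[8,190,0,0,30],[9,235,0,0,30]]])

```text
t: 43.92
tool_pos: [0.5929, -0.0438, 0.1459]
tool_rot: [[0.999, -0.05, -0.003], [-0.05, -0.999, 0.001], [-0.003, -0.001, -1.0]]
force: [0.6, 0.1, -1.5]
width: 0.462
```

Call:
servo_tool(increments=[[[0,12,0,0,30],[0,12,0,0,30],[0,12,0,0,30],[0,12,0,0,30]]])

```text
t: 44.42
tool_pos: [0.5947, -0.0364, 0.1471]
tool_rot: [[0.999, -0.052, -0.0], [-0.052, -0.999, -0.0], [-0.0, 0.0, -1.0]]
force: [-0.1, -0.1, -1.1]
width: 0.464
```

```bash
python3 - <<'E'
from h import *
s=manip.read_state();print(s["tool_pos"],s["width"],s["t"])
crop(snap("side"),190,90,350,250,4,"a6.png")
E
```

```text
[ 0.59467233 -0.03641287  0.14714042] 0.46444195411594746 44.425
```

View pics/a6.png

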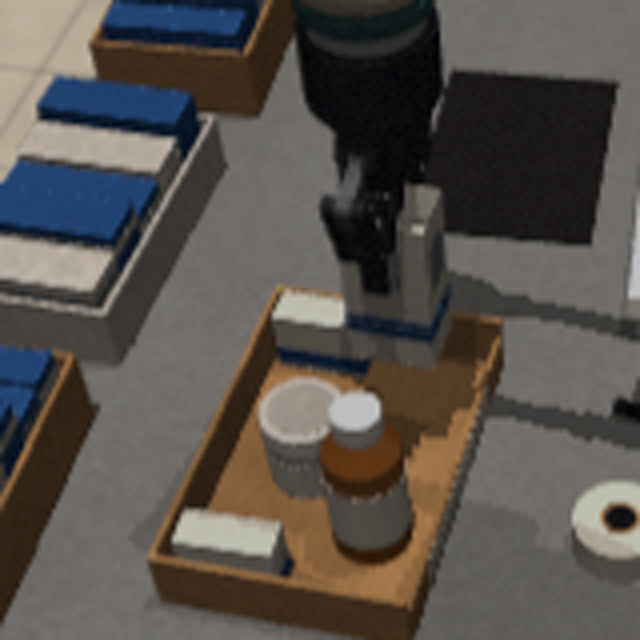

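The box is held upright at crop (400,280), clear of the others. Lowering.

Call:
servo_tool(increments=[[[0.5,6,0,0,30],[0.5,6,-30,0,30],[0.5,6,-60,0,30],[0.5,6,-73,0,30],[0.5,6,-78,0,30]]])

```text
t: 45.1
tool_pos: [0.5952, -0.0291, 0.0688]
tool_rot: [[0.999, -0.051, -0.001], [-0.051, -0.999, 0.0], [-0.001, -0.0, -1.0]]
force: [0.4, -0.5, -1.2]
width: 0.465
```

Call:
servo_tool(increments=[[[0,0,-1,0,30],[0,0,-2,0,30],[0,0,-2,0,30]]])

```text
t: 45.48
tool_pos: [0.5956, -0.0292, 0.068]
tool_rot: [[0.999, -0.051, 0.001], [-0.051, -0.999, -0.0], [0.001, 0.0, -1.0]]
force: [0.6, -0.9, -0.8]
width: 0.462
```

Call:
servo_tool(increments=[[[0,0,-1,0,30],[0,0,-2,0,30],[0,0,-2,0,30]]])

```text
t: 45.85
tool_pos: [0.5953, -0.0291, 0.0655]
tool_rot: [[0.999, -0.051, 0.0], [-0.051, -0.999, -0.0], [0.0, 0.0, -1.0]]
force: [-0.2, 0.1, -0.0]
width: 0.463
```

Call:
servo_tool(increments=[[[0,0,-1,0,30],[0,0,-2,0,30],[0,0,-2,0,30]]])

```text
t: 46.22
tool_pos: [0.5954, -0.0291, 0.0654]
tool_rot: [[0.999, -0.05, 0.001], [-0.05, -0.999, -0.0], [0.001, 0.0, -1.0]]
force: [-3.4, 0.8, 10.9]
width: 0.462
```

Contact. Releasing and moving clear.

Call:
servo_tool(increments=[[[0,0,2,0,55],[0,0,2,0,68],[0,0,2,0,68],[0,0,2,0,68],[0,0,20,0,68]]])

```text
t: 46.85
tool_pos: [0.5939, -0.0289, 0.0819]
tool_rot: [[0.999, -0.051, -0.004], [-0.051, -0.999, 0.001], [-0.004, -0.0, -1.0]]
force: [0.3, -0.4, -0.6]
width: 0.679
```

Call:
servo_tool(increments=[[[0,0,50,0,70],[0,0,100,0,70],[0,0,130,0,70],[-30,-40,130,0,70],[-70,-80,130,0,70]]])

```text
t: 47.48
tool_pos: [0.5253, -0.1099, 0.2136]
tool_rot: [[0.999, -0.049, 0.001], [-0.049, -0.999, -0.001], [0.001, 0.001, -1.0]]
force: [-0.6, -1.5, 0.1]
width: 0.7
```

Call:
servo_tool(increments=[[[-30,-50,0,0,70],[-60,-100,0,0,70],[-90,-150,0,0,70],[-100,-170,0,0,70],[-100,-170,0,0,70]]])

```text
t: 48.1
tool_pos: [0.4244, -0.2805, 0.2132]
tool_rot: [[0.999, -0.054, -0.0], [-0.054, -0.999, -0.0], [-0.0, 0.0, -1.0]]
force: [0.2, 0.8, -0.1]
width: 0.703
```

Call:
servo_tool(increments=[[[0,0,0,0,70],[0,0,0,0,70],[0,0,0,0,70],[0,0,0,0,70]]])

```text
t: 48.6
tool_pos: [0.4255, -0.2786, 0.2133]
tool_rot: [[0.999, -0.049, 0.0], [-0.049, -0.999, -0.0], [0.0, 0.0, -1.0]]
force: [-0.1, 0.1, -0.1]
width: 0.698
```

```bash
python3 - <<'E'
from h import *
s=manip.read_state();print(s["tool_pos"],s["width"],s["t"])
S={n:snap(n) for n in("side","top")}
crop(S["top"],265,110,385,195,6,"t3c.png")
cv2.imwrite("pics/s3.png",S["side"]["frame"][:,:,::-1])
E
```

```text
[ 0.42550869 -0.27861212  0.21334326] 0.6982618989248145 48.6
```

View pics/t3c.png

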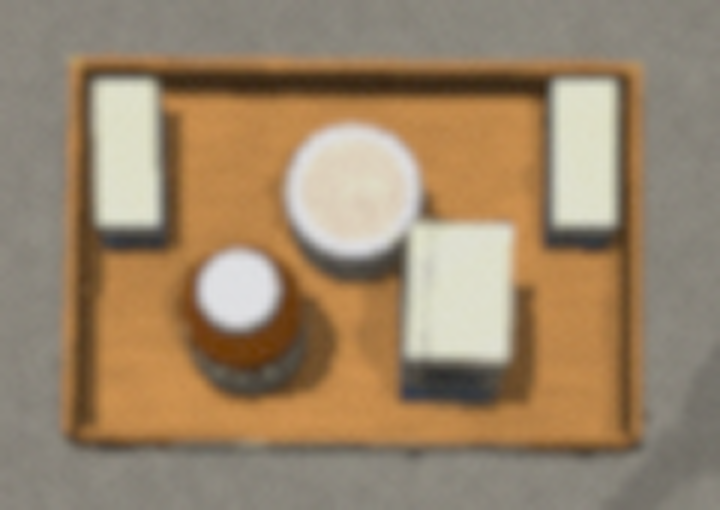

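View pics/s3.png

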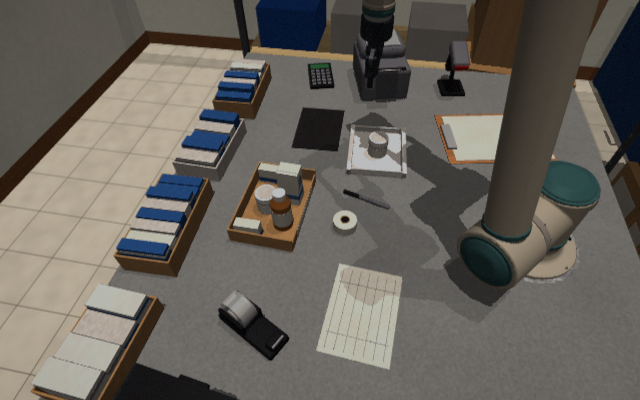

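Everything is in place. The box top moved about 1 px from its start, or 2–3 mm, and is still square. The old jar stands in the tray at (378,145), and the arm is clear of everything.

```bash
python3 -c "
from cell import manip
print(manip.sign_off())"
```

```text
the job is handed in; nothing more can be done
None
```

The swap is finished and handed in at about 49 s of the 125 s allowed; the sign-off gives no verdict. I moved the box and bottle to the mat, put the expired jar in the returns tray and stood the fresh jar in its place. Then I put the bottle and box back.

The last pictures, compared with those from the start, showed:

| Item | Result | Limit |
|---|---|---|
| Fresh jar | about 2 mm from where the old one stood | 12 mm |
| Bottle | about 3 mm from its start | 15 mm |
| Box | 2–3 mm from its start; still looks square, and the gripper angle matched the first grasp | 15 mm, 12° |
| Expired jar | upright near the middle of the tray | inside the tray |
| Small packs | no movement seen | 20 mm |

Everything stood upright, the arm was clear of all of it, and no check failed. These distances come from reading pixel positions in the pictures, and the camera calibration is only good to about 2 mm.

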